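Humidity check of a lens desiccant pot

TASK

Stand the blue-lidded desiccant pot inside the yellow ring on the grey reading plate and let go of it. Then take the humidity probe out of its holder by its black handle and lower its steel stem upright through the hole in the pot's lid until the red band has sunk out of sight in the hole, never letting the probe touch the pot's lid, walls or bottom. Finish still holding the probe there, still and centred in the hole, and leave the drinking glass, the slide box and the white jar where they are.

Things in the scene. Friction and masses are not known exactly. Their poses are not given: they have to be found in the camera images.
- pot: Desiccant pot, upright round pot of white plastic with a fixed blue lid, outer diameter 50 mm over its whole height of 66 mm, about 150 g, loose on the table. Origin at the centre of its underside, z up along its axis. In the lid's centre is a round guide hole of 18 mm diameter and 24 mm length (blue sleeve); below it the pot is empty and wider, its inner floor 4 mm above the underside, so 62 mm below the mouth.
- pot_mouth (a point): Centre of the guide hole at the top face of the pot's lid (66 mm above the pot's underside, on its axis).
- reading_plate: Fixed grey square plate, 110 x 110 x 8 mm, on the table, with a yellow ring on it (inner diameter 66 mm, outer 76 mm, black inside; flat paint). Origin at the centre of its underside.
- ring_centre (a point): Centre of the yellow ring, on the top face of the reading plate, 8 mm above the table.
- probe: Humidity probe, about 80 g, loose, hanging upright in its holder. Straight steel stem of 8 mm diameter and 75 mm length, below a black square handle 20 x 20 mm and 60 mm tall (green patch on top). Origin at the lower end of the stem, z up along the stem; the handle spans z = 75 to 135 mm and its flat sides face the probe's x and y axes. A red band on the stem spans z = 36 to 42 mm.
- probe_tip (a point): Lower end of the probe's stem, on its axis.
- probe_shoulder (a point): Point on the probe's axis at the underside of the handle, 75 mm above the tip.
- holder: Fixed aluminium block 50 x 50 mm and 85 mm tall, with a flat dark foot 80 x 80 mm, 6 mm high. A vertical hole of 13 mm diameter runs from its top down to the foot; the stem hangs in it and the underside of the probe's handle rests on its top, so the tip starts 10 mm above the table and the probe must rise 75 mm to come free. Origin at the centre of its underside.
- tumbler: Clear drinking glass, rim diameter 64 mm, 100 mm tall, a bystander. Origin at the centre of its underside.
- slide_box: Blue box with a white lid, 102 x 62 x 35 mm, a bystander. Origin at the centre of its underside.
- cap_jar: White capped jar without hole, diameter 40 mm, 55 mm tall, a bystander. Origin at the centre of its underside.
Mind the look-alikes: they are no part of the job. Several things have the shape of the reading_plate; the one meant has the colours described above.

How it is judged:
On the way, in this order (a step that is already met when the one before it is completed fails the run):
1. the pot stands upright inside the yellow ring, let go (horizontal distance between pot and ring_centre below 0.009 m and height (world z) of pot between 0.004 and 0.012 m and angle between pot's own z axis and vertical below 0.05 rad and linear speed of pot below 0.02 m/s and contact force between the fingers and pot below 0.1 N and contact force between pot and reading_plate above 0.3 N), for 0.2 s.
2. the probe is held clear of its holder (height (world z) of probe_tip above 0.09 m and contact force between the fingers and probe above 1 N and contact force between probe and holder below 0.05 N), for 0.1 s.
At the end, for the whole second after the job is handed in: Pot upright on the plate, within 9 mm of the ring's centre, free. Probe held by the fingers alone, still, within 5 deg of upright, not touching the pot, tip 41 to 61.5 mm below the mouth and within 3.5 mm of the hole's axis (handle underside 4.5 mm). Bystanders moved under 20 mm (all of step 1 and z of probe_tip in the frame of pot_mouth between -0.0615 and -0.041 m and horizontal distance between probe_tip and pot_mouth below 0.0035 m and horizontal distance between probe_shoulder and pot_mouth below 0.0045 m and angle between probe's own z axis and vertical below 0.09 rad and linear speed of probe below 0.02 m/s and contact force between the fingers and probe above 1 N and contact force between probe and pot below 0.05 N and distance of each of tumbler, slide_box, cap_jar from where it was at the start of the episode below 0.02 m); the arm keeps its last pose, push and grip.
It fails at once if the probe touches the pot (contact force between probe and pot above 0.1 N).
It fails at once if the pot is tipped over (angle between pot's own z axis and vertical above 0.6 rad).
It fails at once if the drinking glass is moved or tipped (distance of tumbler from where it was at the start of the episode above 0.02 m or angle between tumbler's own z axis and vertical above 0.4 rad).
It fails at once if the slide box is moved (distance of slide_box from where it was at the start of the episode above 0.02 m).
It fails at once if the white jar is moved or tipped (distance of cap_jar from where it was at the start of the episode above 0.02 m or angle between cap_jar's own z axis and vertical above 0.4 rad).
It also fails if it takes over 72 s, if anything falls off the work surface, if the arm or the gripper's body presses on something with over 40 N, if the wrist force passes 120 N, or if a joint passes its speed limit or range.

ROBOT

A 6-joint arm with a two-finger parallel gripper is mounted at the origin on the work surface. World frame = base frame: x ahead of the robot, y to its left, z up, the work surface at z = 0. Lengths are in m, angles in rad, forces in N, time in s.
With the tool pointing down it reaches from about 0.375 to 0.975 m from the base axis. Payload 3.8 kg.
Tool frame: the origin (TCP) lies at the very end of the fingers, on their centre line; the grasp point (between the pads) lies 19 mm behind it; z points along the fingers, y is the line along which they close (so a half turn about z gives the same grasp; the last joint's range is limited). The gripper opens to 85 mm and grips with 20 to 120 N. Pads are 22 mm wide; open, the fingers measure 114 mm over their backs; the gripper's body (76 mm by 85 mm) begins 54 mm behind the grasp point. The pads swing forward as they close: fully open they stand 13 mm farther back than shut.
Start: joints at [-1.19, 0.264, 1.604, -0, 1.274, -0.037], TCP at [0.274, -0.617, 0.231] pointing down, gripper open.
Joint ranges: [-2.63, 2.63], [-0.94, 2.18], [0.31, 2.57], [-1.31, 4.45], [0, 2.66], [-2.55, 2.55]. Speed limits (rad/s): [2.57, 2.57, 3.14, 3.14, 3.14, 3.14].

INTERFACE

Orientations are given as a rotation vector (axis times angle).
In Python, from workcell import monitor, viewer, job gives the robot as it stands. The module is installed in compiled form; this text tells all that it offers.
- The arm moves only by the tool step_arm, never from a script. Its argument "series" is one flat list of numbers, 4 for each row, row after row: the shift along the tool's x, y, z in m, then the turn about the tool's z in rad. A call has 1 to 8 rows; each row is the pose to reach, as a shift and turn from the pose commanded when the call began, along the tool's axes at that moment; what a row does not reach only later rows make up. A row lasts 1/8 s, in which the tool goes at most 62.5 mm and 10.7 degrees, less where a joint would pass 70% of its speed; a pose out of reach is approached as far as the arm can. A call with a gripper value outside its range is refused whole. "gripper" is the opening, from 0 (shut) to 1 (fully open), set as the call begins (left out, the last holds). The fingers move at their own pace and stop on an object; "newtons" is the grip in N (left out, the last holds). Time passes only in rows, so rows that repeat a pose let the fingers close. It gives the time, the measured TCP pose, the force, the opening and the grip force at its end, in the units of the state.
- monitor.read_state(): the state, without advancing time (a new reading comes with each control period).
- viewer.read_camera(name): name is "scene" or "top" or "wrist"; returns a dict with "image" (384x512x3 uint8, red, green, blue), "intrinsics" (3x3 intrinsics, pixels), "T" (4x4, takes a point from camera to world coordinates); the wrist camera has in their place "hand_eye" (4x4, takes a point from camera to tool coordinates, whose origin is the TCP and whose axes are the flange's). Camera axes: x right, y up, looking along -z (the intrinsics and any distortion apply to the point x, -y, -z); pixel columns grow to the right and rows downward; lengths in m; the calibration is good to about 2 mm. A picture is of the moment at which its call begins: read the wrist's pose just before it. There is no depth.
- job.finish_job(): hands the job in; it is judged then, once.
Trained networks look in a picture, given as the dict that the camera call returned (one of the last four; its "shot" number tells which), for a name from the list of things; names that differ only in an ending like _2 or _b are one class to them, and where a whole thing is asked for, a point or a joint stands for the part that bears it (a point fixed in the world has none). Each returns a list of dicts, best first, with "score" (0 to 1); they miss things now and then, are a little off and sometimes report something else, mostly with a low value. They report only what shows in the picture. A call takes as long as a camera call. They do not tell look-alikes from the thing itself.
- viewer.boxes_of(picture, label): "extent" ([centre column, centre row, width, height] in pixels, round what is visible of it).
- viewer.spot_point(picture, label): "point" ([column, row] in pixels: a listed point, or the origin of a listed thing).
The state is a dict: "time": time; "q": joint angles; "joint_vel": joint speeds; "joint_torque": joint torques, N m; "tool_pos": TCP position; "tcp_rot": TCP orientation; "wrist_force": force on the tool from outside, world axes, zero at the start; "torque": the same for the moment, N m; "width": opening from 0.0 (shut) to 1.0 (fully open); "grip_force": force on a finger pad.
Only numpy, scipy, OpenCV 4.12 (cv2) and the standard library are available. Lean on these libraries where they do the work, as an engineer would, in place of code of your own. Each camera call takes 0.05 s, during which the arm holds its last target. There are 200 camera calls.

## Working session

There is one attempt and no reset: what is moved stays moved. The work goes in short steps, Python scripts to look and compute and a tool call to move; the robot and the scene stay as the last step left them, time stands still between calls to the robot, and variables do not carry over. Pictures are saved under pics/ and viewed, at most 10 in all, crops included, and the job is handed in when it is done.

Besides the shell and the picture viewer there is one more tool, called after ">>>" in YAML: its name, and indented under it one key for each argument. step_arm: Moves the arm, as the interface text tells. Its arguments: {"type":"object","properties":{"series":{"type":"array"},"gripper":{"type":"number"},"newtons":{"type":"number"}},"required":["series"]}

```bash
mkdir -p pics; cat > h.py <<'E'
import numpy as np, cv2, json
from scipy.spatial.transform import Rotation as R
from workcell import monitor, viewer, job
def shot(name):
    s=monitor.read_state(); p=viewer.read_camera(name)
    if 'T' in p: T=np.array(p['T'])
    else:
        B=np.eye(4); B[:3,:3]=R.from_rotvec(s['tcp_rot']).as_matrix(); B[:3,3]=s['tool_pos']; T=B@np.array(p['hand_eye'])
    return p,T
def ray(p,T,px):
    K=np.array(p['intrinsics']); d=np.linalg.inv(K)@[px[0],px[1],1]
    return T[:3,3], T[:3,:3]@[d[0],-d[1],-d[2]]
def at_z(p,T,px,z):
    o,d=ray(p,T,px); return o+d*(z-o[2])/d[2]
def proj(p,T,X):
    c=np.linalg.inv(T)@np.r_[X,1]; K=np.array(p['intrinsics']); v=K@[c[0],-c[1],-c[2]]; return v[:2]/v[2]
def save(p,n): cv2.imwrite('pics/'+n+'.png',p['image'][:,:,::-1])
E
python3 - <<'E'
from h import *
s=monitor.read_state(); print(s)
for n in ['scene','top']:
    p,T=shot(n); save(p,n+'0'); print(n,p.keys(),T.round(3).tolist(),np.array(p['intrinsics']).tolist())
    for l,z in [('pot',0),('pot_mouth',.066),('reading_plate',0),('ring_centre',.008),('probe',.01),('probe_shoulder',.085),('holder',0),('tumbler',0),('slide_box',0),('cap_jar',0)]:
        for d in viewer.spot_point(p,l)[:4]: print(l,round(d['score'],2),np.round(d['point'],1),at_z(p,T,d['point'],z).round(4))
a=cv2.imread('pics/scene0.png');b=cv2.imread('pics/top0.png')
E
```

```text
{'time': 0.0, 'q': array([-1.18991922e+00,  2.64740511e-01,  1.60539529e+00, -9.56527166e-07,
        1.27369010e+00, -3.69003692e-02]), 'joint_vel': array([-0.00090565,  0.00161   , -0.00112927,  0.00057306,  0.00024312,
       -0.00070425]), 'joint_torque': array([-3.05671201e-03, -5.15120816e+01, -3.67309892e+01, -4.23523816e-04,
        1.29730452e-02,  1.04209260e-06]), 'tool_pos': array([ 0.273591  , -0.61626047,  0.22995905]), 'tcp_rot': array([-3.07114814e+00, -6.51025415e-01,  6.01353172e-04]), 'wrist_force': array([-0.02068314, -1.01603838,  0.81028601]), 'torque': array([-0.0110669 ,  0.00168025,  0.04277909]), 'grip_force': 0.0, 'width': 0.9997463882248501}
scene dict_keys(['image', 'intrinsics', 'T', 'shot']) [[0.167, -0.602, 0.781, 1.177], [0.986, 0.108, -0.128, -0.068], [-0.007, 0.791, 0.612, 0.619], [0.0, 0.0, 0.0, 1.0]] [[361.27287179277874, 0.0, 251.04093167186033], [0.0, 361.27287179277874, 190.44631707484763], [0.0, 0.0, 1.0]]
pot 0.85 [258.9 257.9] [0.6354 0.0377 0.    ]
pot_mouth 0.65 [258.1 237.7] [0.6368 0.0352 0.066 ]
pot_mouth 0.2 [319.1 201.4] [0.5423 0.201
[... 1122 characters left out ...]
0.2451 0.    ]
reading_plate 0.69 [139.4 154.8] [0.6064 0.3932 0.    ]
ring_centre 0.91 [143.5 280.3] [0.234  0.3708 0.008 ]
ring_centre 0.69 [190.6 199.7] [0.4671 0.2361 0.008 ]
ring_centre 0.58 [147.6 153.2] [0.6093 0.3663 0.008 ]
ring_centre 0.51 [257.8 134.3] [0.6642 0.0339 0.008 ]
probe 0.45 [200.6 116.6] [0.7205 0.2073 0.01  ]
probe 0.44 [360.7 195.8] [ 0.4724 -0.2715  0.01  ]
probe_shoulder 0.69 [364.8 190. ] [ 0.4811 -0.2629  0.085 ]
holder 0.55 [359.2 197.7] [ 0.4677 -0.2694  0.    ]
tumbler 0.93 [260.5 202.4] [0.4572 0.0283 0.    ]
slide_box 0.61 [200.4 114. ] [0.7319 0.2094 0.    ]
cap_jar 0.6 [344.5 125.9] [ 0.6901 -0.2333  0.    ]
cap_jar 0.4 [201.4 118.5] [0.7177 0.2063 0.    ]
```

View pics/top0.png

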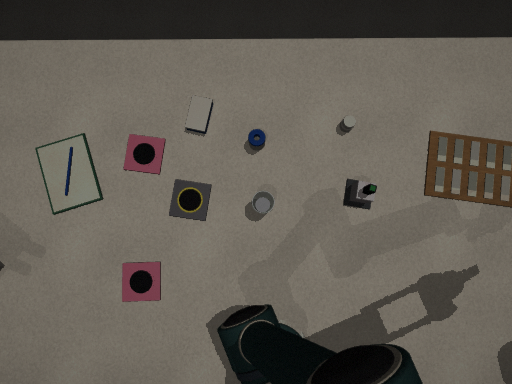

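View pics/scene0.png

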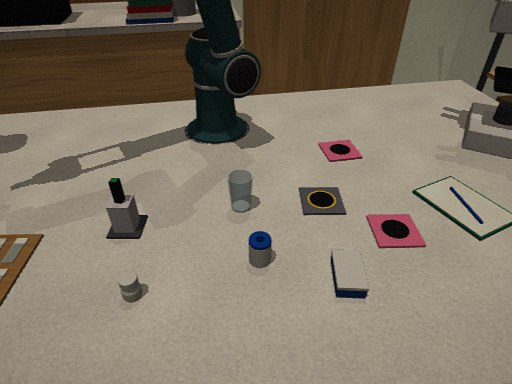

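Top view: the grey plate with the yellow ring is at (190,200), the pot at (257,137), and the holder with the probe at (358,193). The tumbler is at (263,204), the jar at (347,124) and the box at (200,115). The scene view agrees with this, and the pink plates are look-alikes.

```bash
cat >> h.py <<'E'
def blob(p,lo,hi,near=None,r=40):
    m=cv2.inRange(cv2.cvtColor(p['image'],cv2.COLOR_RGB2HSV),np.array(lo),np.array(hi))
    if near is not None:
        k=np.zeros_like(m); cv2.circle(k,tuple(int(v) for v in near),r,255,-1); m&=k
    return m
def mv(pos,yaw=None):
    """shift in tool axes and turn to reach world pos, tool y axis at angle yaw (mod pi)"""
    s=monitor.read_state(); M=R.from_rotvec(s['tcp_rot']).as_matrix()
    d=M.T@(np.array(pos)-s['tool_pos']); y=np.arctan2(M[1,1],M[0,1]); t=0
    if yaw is not None: t=-((yaw-y+np.pi/2)%np.pi-np.pi/2)
    print('shift',d.round(4),'turn',round(t,3),'| tcp',s['tool_pos'].round(4),'yaw_y',round(y,3),'tilt',M[:,2].round(4),'q6',s['q'][5].round(3),'w',round(s['width'],3),'F',round(s['grip_force'],1),'t',s['time'])
E
python3 - <<'E'
from h import *
p,T=shot('top')
m=blob(p,(20,80,60),(40,255,255),(190,200),30); c=cv2.fitEllipse(cv2.findNonZero(m)); print('ring',c,at_z(p,T,c[0],.008))
m=blob(p,(105,120,40),(130,255,255),(257,135),20); 
print('ringcent',np.argwhere(m).mean(0)[::-1],at_z(p,T,np.argwhere(m).mean(0)[::-1],.066))
p,T=shot('scene')
m=blob(p,(20,80,60),(40,255,255),(322,200),30); c=cv2.fitEllipse(cv2.findNonZero(m)); print('ring',c,at_z(p,T,c[0],.008))
mv([.60,.04,.25])
p,T=shot('wrist'); print(np.array(p['hand_eye']).round(4).tolist(),np.array(p['intrinsics']).tolist())
E
```

```text
ring ((189.52569580078125, 199.4485626220703), (24.041778564453125, 24.40760612487793), 55.73040771484375) [0.46791514 0.23932794 0.008     ]
ringcent [256.41397849 137.27956989] [0.63985613 0.03822457 0.066     ]
ring ((321.22662353515625, 199.01776123046875), (16.817344665527344, 27.32904052734375), 98.22615051269531) [0.46717844 0.23879402 0.008     ]
shift [ 0.5646 -0.4681 -0.0188] turn 0 | tcp [ 0.2739 -0.6169  0.2313] yaw_y -1.153 tilt [-0. -0. -1.] q6 -0.037 w 0.999 F 0.0 t 1.2
[[-0.0, 0.9638, 0.2665, 0.0675], [1.0, -0.0002, 0.0009, -0.0001], [0.0009, 0.2665, -0.9638, -0.1435], [0.0, 0.0, 0.0, 1.0]] [[328.0363891403029, 0.0, 255.95186653851707], [0.0, 328.0363891403029, 194.47375232563485], [0.0, 0.0, 1.0]]
```

>>> step_arm:
  series: [0.28,-0.23,-0.02,0,0.28,-0.23,-0.02,0,0.28,-0.23,-0.02,0,0.28,-0.23,-0.02,0,0.28,-0.23,-0.02,0,0.28,-0.23,-0.02,0,0.28,-0.23,-0.02,0,0.28,-0.23,-0.02,0]
  gripper: 1

```text
time: 2.25
tool_pos: [0.4365, -0.2934, 0.2514]
tcp_rot: [3.072, 0.653, -0.0]
wrist_force: [0.5, -0.3, -0.5]
width: 1.0
grip_force: 0.0
```

>>> step_arm:
  series: [0.28,-0.24,0,-0.6,0.28,-0.24,0,-0.6,0.28,-0.24,0,-0.6,0.28,-0.24,0,-0.6,0.28,-0.24,0,-0.6,0.28,-0.24,0,-0.6,0.28,-0.24,0,-0.6,0.28,-0.24,0,-0.6]

```text
time: 3.25
tool_pos: [0.595, 0.0383, 0.2507]
tcp_rot: [2.744, 1.529, -0.002]
wrist_force: [-0.5, -0.1, -0.9]
width: 1.004
grip_force: 0.0
```

```bash
python3 - <<'E'
from h import *
mv([.639,.038,.1],-0.5)
p,T=shot('wrist'); save(p,'w1')
for l,z in [('pot_mouth',.066),('pot',0)]:
    for d in viewer.spot_point(p,l)[:2]: print(l,d['score'],np.round(d['point'],1),at_z(p,T,d['point'],z).round(4))
E
```

```text
shift [0.0231 0.0377 0.1506] turn -0.054 | tcp [0.595  0.0383 0.2507] yaw_y -0.554 tilt [-1.2e-03 -9.0e-04 -1.0e+00] q6 0.577 w 1.004 F 0.0 t 3.25
pot_mouth 0.84 [292.1 146.7] [0.639  0.0419 0.066 ]
pot_mouth 0.46 [166.7 231.5] [0.4792 0.034  0.066 ]
pot 0.57 [287.1 143. ] [0.6378 0.038  0.    ]
pot 0.49 [166.3 232.4] [0.4476 0.0209 0.    ]
```

```bash
cat >> h.py <<'E'
def pot(p,T,near,z=.066,r=60):
    m=blob(p,(100,100,30),(130,255,255),near,r)
    cs,_=cv2.findContours(m,cv2.RETR_CCOMP,cv2.CHAIN_APPROX_NONE)
    for c in sorted(cs,key=cv2.contourArea)[-3:][::-1]:
        if len(c)>8:
            e=cv2.fitEllipse(c); print(np.round(e[0],1),np.round(e[1],1),at_z(p,T,e[0],z).round(4))
E
python3 - <<'E'
from h import *
p,T=shot('wrist'); pot(p,T,(292,147))
E
```

```text
[293.5 149.2] [46.9 47.3] [0.6388 0.0385 0.066 ]
[292.8 148.6] [16.1 18.7] [0.6386 0.0393 0.066 ]
```

View pics/w1.png

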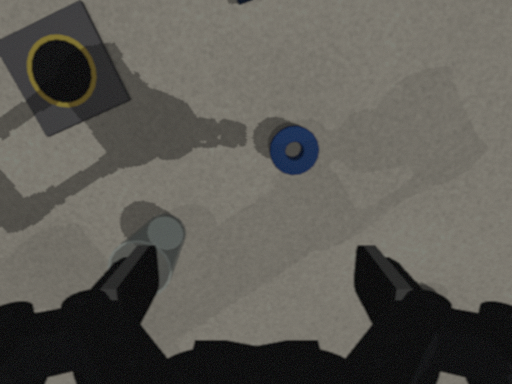

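Wrist view: the pot lid is at (293,149) with the hole at its centre. The plate is at upper left and the tumbler at (165,233), well clear of the fingers. Next I descend over the pot and grip it.

>>> step_arm:
  series: [0.0236,0.037,0.04,0,0.0236,0.037,0.09,0,0.0236,0.037,0.14,0,0.0236,0.037,0.18,0,0.0236,0.037,0.21,0,0.0236,0.037,0.228,0,0.0236,0.037,0.228,0]

```text
time: 4.32
tool_pos: [0.6377, 0.0397, 0.022]
tcp_rot: [-2.743, -1.529, 0.004]
wrist_force: [0.6, -0.0, 0.4]
width: 0.997
grip_force: 0.0
```

>>> step_arm:
  series: [0,0,0,0,0,0,0,0,0,0,0,0,0,0,0,0,0,0,0,0,0,0,0,0,0,0,0,0,0,0,0,0]
  gripper: 0.3
  newtons: 30

```text
time: 5.32
tool_pos: [0.6406, 0.0405, 0.0254]
tcp_rot: [2.742, 1.53, 0.005]
wrist_force: [0.3, -0.6, 5.7]
width: 0.586
grip_force: 31.1
```

>>> step_arm:
  series: [0,0,-0.02,0,0,0,-0.05,0,0,0,-0.08,0,0,0,-0.08,0]

```text
time: 5.82
tool_pos: [0.6415, 0.0407, 0.1072]
tcp_rot: [2.741, 1.529, 0.01]
wrist_force: [-0.5, -0.8, -1.1]
width: 0.58
grip_force: 31.9
```

```bash
python3 - <<'E'
from h import *
mv([.4677,.239,.1])
mv([.4677,.239,.1],-.05)
p,T=shot('wrist'); save(p,'w2')
s=monitor.read_state(); print(proj(p,T,s['tool_pos']))
pot(p,T,(256,250),s['tool_pos'][2]-.022+.066,90)
E
```

```text
shift [ 0.0774 -0.252   0.0061] turn 0 | tcp [0.6415 0.0407 0.1072] yaw_y -0.553 tilt [ 6.9e-03  3.0e-04 -1.0e+00] q6 0.577 w 0.58 F 31.9 t 5.825
shift [ 0.0774 -0.252   0.0061] turn -0.503 | tcp [0.6415 0.0407 0.1072] yaw_y -0.553 tilt [ 6.9e-03  3.0e-04 -1.0e+00] q6 0.577 w 0.58 F 31.9 t 5.825
[253.48083386 250.71066724]
[256.  290.1] [100.5 134.8] [0.6436 0.0448 0.149 ]
[255.8 290.3] [11.5 29.7] [0.6435 0.0447 0.149 ]
```

View pics/w2.png

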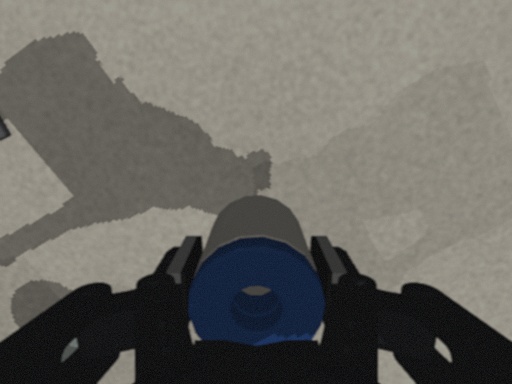

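The pot is held upright. Its lid spans columns 189–325, and the hole is centred near (256,307).

```bash
python3 - <<'E'
from h import *
p,T=shot('wrist'); s=monitor.read_state()
M=R.from_rotvec(s['tcp_rot']).as_matrix()
for px in [(256,301),(256,307),(256,311)]:
    X=at_z(p,T,px,s['tool_pos'][2]+.0406); print(px,X, M.T@(X-s['tool_pos']))
# predicted lid outline: fit tool-x offset by the visible upper lid edge row 238
for dx in [-.006,-.003,0,.003,.006]:
    c=s['tool_pos']+M@[dx,0,-.0406]
    print(dx,proj(p,T,c+M@[.025,0,0]),proj(p,T,c),proj(p,T,c+M@[0,.025,0]),proj(p,T,c+M@[.009,0,0]),proj(p,T,c+M@[-.009,0,0]))
E
```

```text
(256, 301) [0.63890131 0.03934273 0.1438263 ] [-0.00089196  0.00095165 -0.04060009]
(256, 307) [0.63759086 0.03721899 0.1438263 ] [-0.00338746  0.00095173 -0.04060019]
(256, 311) [0.63670914 0.03579008 0.1438263 ] [-0.00506651  0.00095178 -0.04060026]
-0.006 [253.2628195 250.6951381] [253.41067164 313.21268178] [321.40476005 313.15855112] [253.35934768 291.51094942] [253.46001126 334.07536141]
-0.003 [253.24391805 242.7028847 ] [253.39378997 306.07446563] [321.8375005  306.02182021] [253.34177791 284.08177475] [253.44377805 327.21133974]
0 [253.22475012 234.59794852] [253.37668349 298.84119201] [322.27600213 298.79007631] [253.32396939 276.55165155] [253.42733291 320.25770205]
0.003 [253.20531002 226.37792958] [253.35934768 291.51094942] [322.72038075 291.46140931] [253.30591723 268.9185082 ] [253.41067164 313.21268178]
0.006 [253.18559191 218.04035925] [253.34177791 284.08177475] [323.17075532 284.03385755] [253.2876164 261.180216 ] [253.39378997 306.07446563]
```

```bash
python3 - <<'E'
from h import *
mv([.4688,.2407,.06])
E
```

```text
shift [ 0.0811 -0.2495  0.0432] turn 0 | tcp [0.6386 0.0406 0.1032] yaw_y -0.553 tilt [-0.e+00  1.e-04 -1.e+00] q6 0.577 w 0.581 F 31.8 t 5.925
```

>>> step_arm:
  series: [0.015,-0.045,0,0,0.03,-0.09,0,0,0.045,-0.14,0,0,0.06,-0.185,0,0,0.075,-0.23,0,0,0.081,-0.25,0.02,0,0.081,-0.25,0.043,0,0.081,-0.25,0.043,0]

```text
time: 6.92
tool_pos: [0.4649, 0.2395, 0.0566]
tcp_rot: [-2.742, -1.531, 0.013]
wrist_force: [-0.6, -0.4, -2.9]
width: 0.577
grip_force: 32.1
```

>>> step_arm:
  series: [0,0,0,0,0,0,0,0]

```text
time: 7.18
tool_pos: [0.4696, 0.2408, 0.0611]
tcp_rot: [2.744, 1.53, 0.002]
wrist_force: [0.0, -0.1, -1.9]
width: 0.582
grip_force: 32.1
```

```bash
python3 - <<'E'
from h import *
mv([.4688,.2407,.0335])
p,T=shot('top'); 
m=blob(p,(20,80,60),(40,255,255),(190,200),30); c=cv2.fitEllipse(cv2.findNonZero(m)); print('ring',c,at_z(p,T,c[0],.008))
mv([.4688,.2407,.0335])
p,T=shot('wrist'); save(p,'w3')
E
```

```text
shift [-0.0005 -0.0007  0.0275] turn 0 | tcp [0.4696 0.2408 0.0611] yaw_y -0.554 tilt [ 1.3e-03  6.0e-04 -1.0e+00] q6 0.98 w 0.582 F 32.1 t 7.175
ring ((189.2069549560547, 199.3599395751953), (23.944990158081055, 25.075260162353516), 87.63709259033203) [0.4681915  0.24027552 0.008     ]
shift [-0.0005 -0.0007  0.0277] turn 0 | tcp [0.4697 0.2408 0.0612] yaw_y -0.554 tilt [ 1.4e-03  7.0e-04 -1.0e+00] q6 0.98 w 0.58 F 32.1 t 7.225
```

View pics/w3.png

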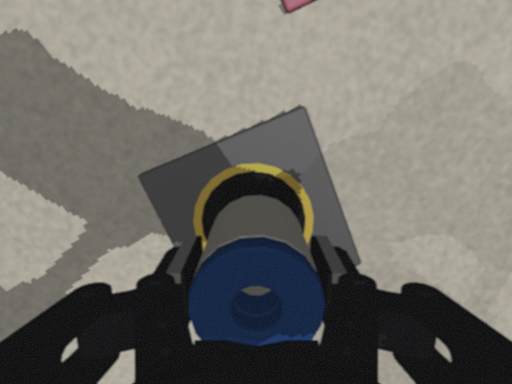

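The pot hangs over the black disc, with the ring symmetric about it (columns 195–315, top at row 165). Lowering it now.

>>> step_arm:
  series: [-0.0005,-0.0005,0.01,0,-0.0005,-0.0005,0.02,0,-0.0005,-0.0005,0.024,0,-0.0005,-0.0005,0.026,0,-0.0005,-0.0005,0.027,0,-0.0005,-0.0005,0.027,0]

```text
time: 8.02
tool_pos: [0.4684, 0.2408, 0.0335]
tcp_rot: [2.743, 1.531, 0.001]
wrist_force: [0.2, 0.6, -2.5]
width: 0.579
grip_force: 32.1
```

>>> step_arm:
  series: [0,0,0,0,0,0,0.0005,0,0,0,0.0005,0]

```text
time: 8.4
tool_pos: [0.4684, 0.2407, 0.0334]
tcp_rot: [2.743, 1.531, 0.001]
wrist_force: [-1.8, -1.3, 4.3]
width: 0.58
grip_force: 32.5
```

Contact shows in the wrist force, so I release and rise.

>>> step_arm:
  series: [0,0,0,0,0,0,0,0,0,0,0,0,0,0,0,0,0,0,0,0,0,0,0,0]
  gripper: 1

```text
time: 9.15
tool_pos: [0.468, 0.2406, 0.0328]
tcp_rot: [-2.743, -1.531, 0.0]
wrist_force: [0.1, 0.7, 0.3]
width: 1.0
grip_force: 0.0
```

>>> step_arm:
  series: [0,0,-0.03,0,0,0,-0.07,0,0,0,-0.12,0,0,0,-0.17,0,-0.03,0,-0.2,0,-0.06,0,-0.2,0,-0.06,0,-0.2,0,-0.06,0,-0.2,0]

```text
time: 10.15
tool_pos: [0.4366, 0.1898, 0.2326]
tcp_rot: [-2.743, -1.53, -0.001]
wrist_force: [0.5, -0.3, 0.3]
width: 1.004
grip_force: 0.0
```

```bash
python3 - <<'E'
from h import *
mv([.47,-.27,.25],0)
s=monitor.read_state()
p,T=shot('wrist'); save(p,'w4')
d=viewer.spot_point(p,'pot_mouth')[:1]; print(d, at_z(p,T,d[0]['point'],.074))
pot(p,T,proj(p,T,np.array([.4677,.239,.074])),.074)
m=blob(p,(20,80,60),(40,255,255),proj(p,T,np.array([.4677,.239,.008])),70); print(cv2.countNonZero(m));c=cv2.fitEllipse(cv2.convexHull(cv2.findNonZero(m))); print('ring',c,at_z(p,T,c[0],.008))
p,T=shot('top'); pot(p,T,proj(p,T,np.array([.4677,.239,.074])),.074,25)
p,T=shot('scene'); pot(p,T,proj(p,T,np.array([.4677,.239,.074])),.074,25)
E
```

```text
shift [-0.3736  0.27   -0.0176] turn -0.553 | tcp [0.4366 0.1898 0.2326] yaw_y -0.553 tilt [ 1.e-04  4.e-04 -1.e+00] q6 0.911 w 1.004 F 0.0 t 10.15
[{'point': [253.8, 113.5], 'score': 0.9}] [0.46585341 0.2414885  0.074     ]
[255.9 115.4] [54.9 55.9] [0.4666 0.2391 0.074 ]
[256.2 116.2] [20.8 21.2] [0.4665 0.2383 0.074 ]
1154
ring ((255.50335693359375, 113.80126190185547), (70.27317810058594, 72.07576751708984), 1.1589967012405396) [0.46589752 0.23902149 0.008     ]
[323.8 180.7] [13.  18.7] [0.4738 0.2358 0.074 ]
```

View pics/w4.png

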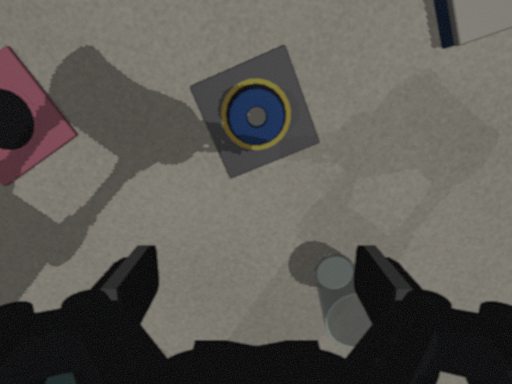

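The pot stands upright and free, concentric with the ring (lid at (256,115), ring at (255,114)). Now the probe.

>>> step_arm:
  series: [-0.04,0.03,-0.03,0,-0.09,0.065,-0.04,-0.1,-0.14,0.1,-0.04,-0.2,-0.19,0.135,-0.04,-0.3,-0.24,0.17,-0.04,-0.4,-0.29,0.205,-0.04,-0.5,-0.34,0.24,-0.04,-0.55,-0.38,0.27,-0.04,-0.55]

```text
time: 11.35
tool_pos: [0.4669, -0.278, 0.2724]
tcp_rot: [-2.225, -2.217, -0.0]
wrist_force: [1.6, -0.1, -1.0]
width: 0.997
grip_force: 0.0
```

```bash
python3 - <<'E'
from h import *
mv([.475,-.33,.27],0)
p,T=shot('wrist')
for l in ['probe_shoulder','holder','probe']: print(l,[(round(d['score'],2),np.round(d['point'],1)) for d in viewer.spot_point(p,l)[:2]])
E
```

```text
shift [-0.052   0.0083  0.0023] turn -0.003 | tcp [ 0.4669 -0.278   0.2724] yaw_y -0.003 tilt [-2.e-04  2.e-04 -1.e+00] q6 -0.58 w 0.997 F 0.0 t 11.35
probe_shoulder []
holder [(0.85, array([265.9, 152.3]))]
probe [(0.92, array([267.2, 150.2]))]
```

>>> step_arm:
  series: [-0.04,0.01,0,0,-0.05,0.01,0,0,-0.05,0.01,0,0,-0.05,0.01,0,0]

```text
time: 12.05
tool_pos: [0.4765, -0.3242, 0.2727]
tcp_rot: [-2.223, -2.219, -0.001]
wrist_force: [-0.4, -0.5, -0.1]
width: 1.0
grip_force: 0.0
```

```bash
python3 - <<'E'
from h import *
mv([.475,-.33,.27],0)
p,T=shot('wrist'); save(p,'w5')
m=blob(p,(40,80,30),(85,255,255)); n,l,st,ce=cv2.connectedComponentsWithStats(m)
for i in np.argsort(-st[1:,4])[:2]+1:
    pts=cv2.findNonZero((l==i).astype(np.uint8)); r=cv2.minAreaRect(pts); b=cv2.boxPoints(r)
    W=np.array([at_z(p,T,q,.145) for q in b]); e=np.diff(np.vstack([W,W[:1]]),axis=0)[:,:2]
    print(st[i],r,at_z(p,T,ce[i],.145).round(4),np.linalg.norm(e,axis=1).round(4),np.arctan2(e[:,1],e[:,0]).round(3))
E
```

```text
shift [-0.0058 -0.0015  0.0027] turn -0.002 | tcp [ 0.4765 -0.3242  0.2727] yaw_y -0.002 tilt [-3.e-04  9.e-04 -1.e+00] q6 -0.639 w 1.0 F 0.0 t 12.05
[247 107  23  22 341] ((257.6603698730469, 117.18867492675781), (18.95575714111328, 18.95575714111328), 15.945395469665527) [ 0.4776 -0.2666  0.145 ] [0.0149 0.0151 0.0149 0.0154] [ 1.277 -0.271 -1.849  2.866]
```

View pics/w5.png

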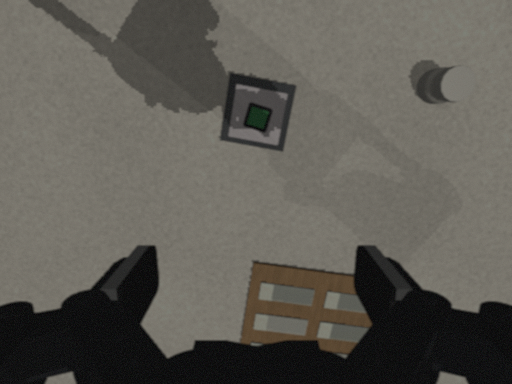

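The probe's green patch is at (258,117), giving xy (0.4776, -0.2666) with handle yaw about -0.27. I'll move above it and check once more.

>>> step_arm:
  series: [0.03,0.001,0.02,0.14,0.0575,0.001,0.04,0.27,0.0575,0.001,0.07,0.27,0.0575,0.001,0.07,0.27,0.0575,0.001,0.07,0.27,0.0575,0.001,0.07,0.27]

```text
time: 12.85
tool_pos: [0.4786, -0.2689, 0.2046]
tcp_rot: [2.501, 1.897, 0.002]
wrist_force: [-0.2, 0.1, 0.2]
width: 0.999
grip_force: 0.0
```

```bash
cat >> h.py <<'E'
def patch(p,T,z):
    m=blob(p,(40,80,30),(85,255,255)); n,l,st,ce=cv2.connectedComponentsWithStats(m); i=np.argmax(st[1:,4])+1
    r=cv2.minAreaRect(cv2.findNonZero((l==i).astype(np.uint8))); b=cv2.boxPoints(r)
    W=np.array([at_z(p,T,q,z) for q in b]); e=np.diff(np.vstack([W,W[:1]]),axis=0)[:,:2]
    print(st[i],np.round(r[0],1),W.mean(0).round(4),np.linalg.norm(e,axis=1).round(4),np.arctan2(e[:,1],e[:,0]).round(3)); return W.mean(0)
E
python3 - <<'E'
from h import *
p,T=shot('wrist')
W=patch(p,T,.145); mv([W[0],W[1],.103],-.27)
E
```

```text
[242 199  25  23 520] [254. 210.] [ 0.4776 -0.2676  0.145 ] [0.015  0.0155 0.015  0.0158] [ 1.286 -0.274 -1.836  2.868]
shift [ 0.001  -0.0014  0.1014] turn -0.003 | tcp [ 0.4785 -0.2689  0.2044] yaw_y -0.273 tilt [ 0.0023 -0.0013 -1.    ] q6 -0.284 w 1.004 F 0.0 t 12.9
```

>>> step_arm:
  series: [0.001,-0.0015,0.04,0,0.001,-0.0015,0.08,0,0.001,-0.0015,0.1,0,0.001,-0.0015,0.1,0,0.001,-0.0015,0.1,0]

```text
time: 13.52
tool_pos: [0.4775, -0.2676, 0.1043]
tcp_rot: [2.502, 1.897, 0.001]
wrist_force: [0.0, 0.0, -0.4]
width: 0.998
grip_force: 0.0
```

>>> step_arm:
  series: [0,0,0,0,0,0,0,0,0,0,0,0,0,0,0,0,0,0,0,0,0,0,0,0,0,0,0,0,0,0,0,0]
  gripper: 0
  newtons: 50

```text
time: 14.52
tool_pos: [0.4766, -0.2669, 0.1032]
tcp_rot: [2.503, 1.898, 0.0]
wrist_force: [-1.4, 1.8, 5.2]
width: 0.229
grip_force: 50.1
```

>>> step_arm:
  series: [0,0,0,0,0,0,-0.02,0,0,0,-0.04,0,0,0,-0.07,0,0,0,-0.1,0,0,0,-0.13,0,0,0,-0.13,0,0,0,-0.13,0]

```text
time: 15.52
tool_pos: [0.4757, -0.2664, 0.231]
tcp_rot: [-2.501, -1.897, 0.001]
wrist_force: [-1.4, 0.2, -2.2]
width: 0.227
grip_force: 49.9
```

```bash
python3 - <<'E'
from h import *
mv([.4666,.2389,.23])
p,T=shot('wrist'); save(p,'w6')
for n in ['scene','top']:
    p,T=shot(n); save(p,n+'6')
    for l in ['probe_tip','probe_shoulder']: print(n,l,[(round(d['score'],2),np.round(d['point'],1)) for d in viewer.spot_point(p,l)[:2]])
    s=monitor.read_state(); print(proj(p,T,s['tool_pos']-[0,0,.093]),proj(p,T,s['tool_pos']-[0,0,.018]))
E
python3 -c "
import cv2,numpy as np
a=cv2.imread('pics/w6.png');b=cv2.imread('pics/scene6.png')[60:252,0:256]
b=cv2.resize(b,(400,300),interpolation=cv2.INTER_CUBIC);a=cv2.resize(a,(400,300))
cv2.imwrite('pics/c6.png',np.hstack([a,b]))"
```

```text
shift [ 0.4841 -0.145   0.0016] turn 0 | tcp [ 0.4757 -0.2664  0.231 ] yaw_y -0.273 tilt [-0.0019  0.0012 -1.    ] q6 -0.283 w 0.227 F 49.9 t 15.525
scene probe_tip []
scene probe_shoulder [(0.53, array([106.5, 153.4]))]
[114.13025095 181.46959658] [105.73225726 153.13892995]
top probe_tip [(0.54, array([369.4, 190.6]))]
top probe_shoulder [(0.63, array([376.9, 186. ]))]
[371.97890342 189.47551812] [381.14486904 185.87074123]
```

View pics/c6.png

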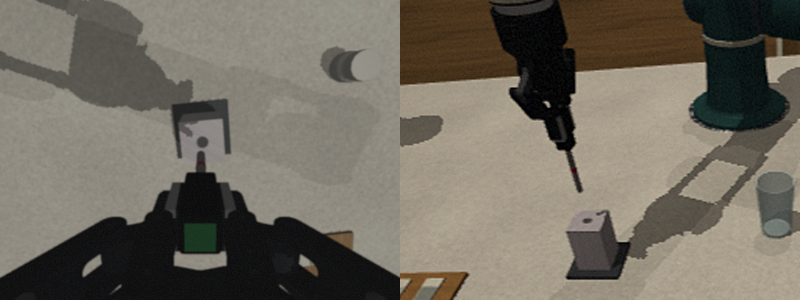

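The probe is held upright and clear of the holder, with the stem and red band visible at wrist-panel (201,160). Next I measure the probe axis in the tool frame.

```bash
cat >> h.py <<'E'
def held(p):
    H=np.array(p['hand_eye']); out=[]
    def tz(px,z): return at_z(p,H,px,z)
    W=patch(p,H,-.0418)
    h=cv2.cvtColor(p['image'],cv2.COLOR_RGB2HSV); m=cv2.inRange(h,np.array((0,120,50)),np.array((8,255,255)))|cv2.inRange(h,np.array((172,120,50)),np.array((180,255,255)))
    k=np.zeros_like(m); k[170:240,235:280]=255; m&=k; q=cv2.findNonZero(m).reshape(-1,2)
    c=q.mean(0); print('red',len(q),q.min(0),q.max(0),c,tz(c,.0542).round(4))
E
python3 - <<'E'
from h import *
p,T=shot('wrist'); held(p)
H=np.array(p['hand_eye'])
for x in (-.002,0,.002): print(x,proj(p,H,np.array([x,0,-.0418])),proj(p,H,np.array([x,0,.0542])),proj(p,H,np.array([x+.004,0,.0512])),proj(p,H,np.array([x+.004,0,.0572])),proj(p,H,np.array([x,0,.0932])))
g=p['image'][150:230,236:280]; cv2.imwrite('pics/stem.png',cv2.resize(g[:,:,::-1],None,fx=7,fy=7,interpolation=cv2.INTER_NEAREST))
E
```

```text
[ 235  285   43   38 1531] [256.  303.5] [-0.0007  0.     -0.0418] [0.015  0.0146 0.015  0.0151] [ 0.017  1.57   3.125 -1.572]
red 25 [253 207] [261 211] [256.76 208.6 ] [0.0037 0.0004 0.0542]
-0.002 [255.91848268 306.98019608] [256.15793368 217.1819619 ] [256.1547078  212.72494953] [256.16306335 209.74692915] [256.20387632 199.95268239]
0 [255.91829225 302.04025398] [256.15843739 214.20619207] [256.15521288 209.68009234] [256.16357562 206.77829479] [256.20440217 197.3943865 ]
0.002 [255.91810008 297.05487398] [256.15894367 211.21523177] [256.15572058 206.61939078] [256.16409049 203.79463859] [256.20493029 194.82503074]
```

View pics/stem.png

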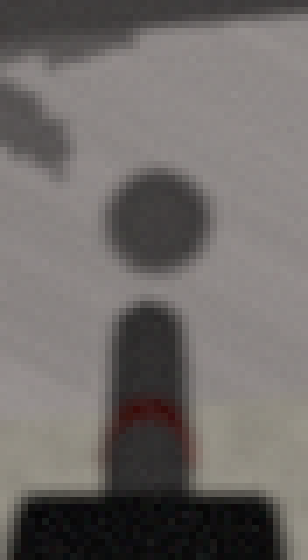

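Tool-frame offsets are about x -0.6 mm and y +0.5 mm, and the probe is upright. Carrying it to above the pot.

>>> step_arm:
  series: [0,0,-0.03,0,0.04,-0.012,-0.04,0,0.09,-0.027,-0.04,0,0.14,-0.042,-0.04,0,0.19,-0.057,-0.04,0,0.24,-0.072,-0.04,0,0.29,-0.087,-0.04,0,0.34,-0.102,-0.04,0]

```text
time: 16.92
tool_pos: [0.4698, 0.0897, 0.273]
tcp_rot: [2.503, 1.898, 0.001]
wrist_force: [0.8, 0.7, -1.1]
width: 0.229
grip_force: 49.9
```

>>> step_arm:
  series: [0.05,-0.015,0,0,0.09,-0.027,0,0,0.12,-0.037,0.02,0,0.14,-0.043,0.04,0,0.144,-0.043,0.05,0,0.144,-0.043,0.05,0,0.144,-0.043,0.05,0,0.144,-0.043,0.05,0]

```text
time: 17.92
tool_pos: [0.4681, 0.2378, 0.2239]
tcp_rot: [2.504, 1.897, 0.003]
wrist_force: [-0.1, 0.2, -0.9]
width: 0.232
grip_force: 49.9
```

```bash
python3 - <<'E'
from h import *
mv([.4666,.2389,.2])
p,T=shot('wrist'); save(p,'w7'); held(p)
px=proj(p,T,np.array([.4666,.2389,.074])); print(px)
pot(p,T,px,.074,80)
d=viewer.spot_point(p,'pot_mouth'); print(d[:1], d and at_z(p,T,d[0]['point'],.074))
g=p['image'][90:270,150:360]; cv2.imwrite('pics/w7c.png',cv2.resize(g[:,:,::-1],None,fx=3.3,fy=3.3,interpolation=cv2.INTER_NEAREST))
E
```

```text
shift [ 0.0006 -0.0018  0.0239] turn 0 | tcp [0.4681 0.2378 0.2239] yaw_y -0.274 tilt [ 1.7e-03  6.0e-04 -1.0e+00] q6 0.697 w 0.232 F 49.9 t 17.925
[ 235  285   43   38 1549] [256.  303.5] [-0.0007  0.     -0.0418] [0.0146 0.015  0.0151 0.015 ] [ 1.57   3.125 -1.572  0.017]
red 27 [252 207] [262 211] [257.03703704 208.7037037 ] [0.0037 0.0006 0.0542]
[254.09932984 179.96090027]
[253.9 178.8] [49.1 53.1] [0.4667 0.24   0.074 ]
[254.1 178.3] [15.7 19.8] [0.467  0.2404 0.074 ]
[{'point': [251.5, 178.1], 'score': 0.82}] [0.46478519 0.2412226  0.074     ]
```

View pics/w7c.png

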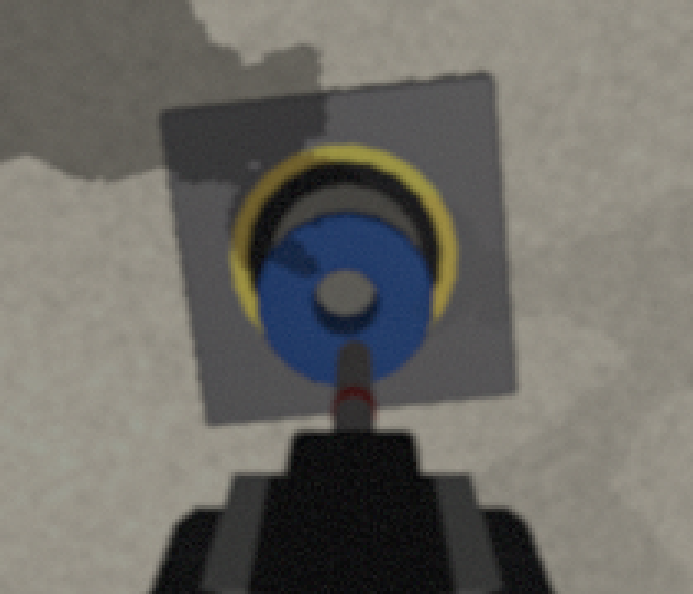

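Hole centre is about (254.8,180.8), near the predicted spot. I'll lower the tip to just above the lid and check the alignment there.

>>> step_arm:
  series: [0.001,-0.002,0.01,0,0.001,-0.002,0.025,0,0.001,-0.002,0.04,0,0.001,-0.002,0.046,0,0.001,-0.002,0.046,0,0.001,-0.002,0.046,0]

```text
time: 18.77
tool_pos: [0.4661, 0.2401, 0.1772]
tcp_rot: [2.503, 1.898, 0.001]
wrist_force: [0.6, 0.8, -1.6]
width: 0.226
grip_force: 49.9
```

```bash
python3 - <<'E'
from h import *
mv([.4668,.2386,.117])
p,T=shot('wrist'); H=np.array(p['hand_eye']); s=monitor.read_state()
zt=s['tool_pos'][2]-.074
m=blob(p,(100,100,30),(130,255,255),proj(p,T,np.array([.4668,.2386,.074])),80)
c=max(cv2.findContours(m,cv2.RETR_EXTERNAL,cv2.CHAIN_APPROX_NONE)[0],key=cv2.contourArea).reshape(-1,2)
# fit lid circle r=25 mm in the lid plane (tool frame), robust to the occluded part
from scipy.optimize import least_squares
Q=np.array([at_z(p,H,q,zt)[:2] for q in c])
r=least_squares(lambda a:np.hypot(*(Q-a).T)-.025,[0,0],loss='soft_l1',f_scale=.0003); res=np.hypot(*(Q-r.x).T)-.025
print('lid centre in tool',r.x.round(4),'z',zt,'inl',(abs(res)<.0005).mean())
rf=least_squares(lambda a:np.hypot(*(Q-a[:2]).T)-a[2],[0,0,.025],loss='soft_l1',f_scale=.0003); print('free r',rf.x.round(4))
im=p['image'].copy()
g=im[100:270,160:360]; cv2.imwrite('pics/w8c.png',cv2.resize(g[:,:,::-1],None,fx=3.5,fy=3.5,interpolation=cv2.INTER_NEAREST))
for a in np.linspace(0,2*np.pi,8)[:-1]: print(np.round((proj(p,H,np.array([r.x[0]+.009*np.cos(a),r.x[1]+.009*np.sin(a),zt]))-[160,100])*3.5),end=' ')
held(p)
E
```

```text
shift [-0.0012  0.001   0.0602] turn 0 | tcp [0.4661 0.2401 0.1772] yaw_y -0.273 tilt [ 7.e-04  3.e-04 -1.e+00] q6 0.701 w 0.226 F 49.9 t 18.775
lid centre in tool [-0.0014  0.0007] z 0.10337084749033922 inl 0.10699588477366255
free r [-0.0002  0.0007  0.023 ]
[340. 295.] [372. 310.] [379. 343.] [357. 369.] [322. 369.] [301. 343.] [308. 310.] [ 235  285   43   38 1563] [256.  303.5] [-0.0007  0.     -0.0418] [0.0146 0.015  0.0151 0.015 ] [ 1.57   3.125 -1.572  0.017]
red 25 [253 207] [261 211] [257.04 208.56] [0.0038 0.0006 0.0542]
```

View pics/w8c.png

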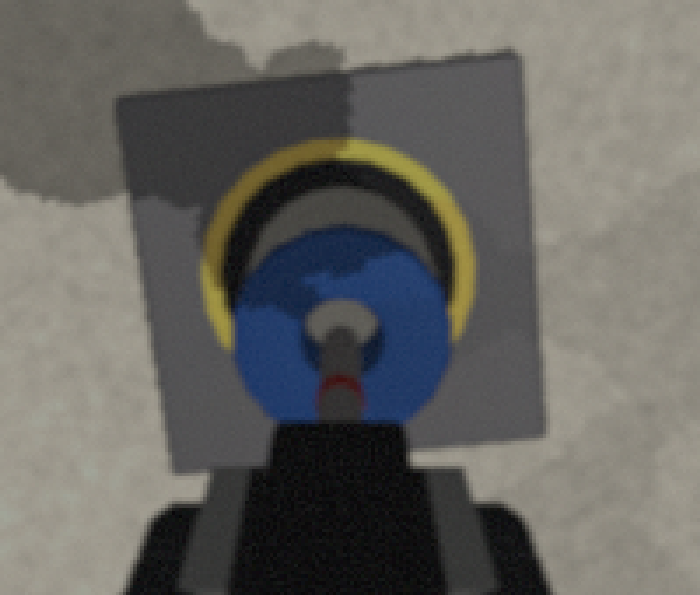

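Correction: that was my eleventh picture, one over the allowed ten. I miscounted, so I won't view any more and will work from numbers only. It shows the tip over the hole: lid columns 234–451, hole rim top at crop row 300, stem at column 342. I'll refine the lid centre numerically.

```bash
cat >> h.py <<'E'
from scipy.optimize import least_squares
def lid(p,H,zt,thr=(100,70,15)):
    """lid centre in tool frame from its outer edge, upper and side arcs only"""
    c0=np.array([-.001,.001]); P0=proj(p,H,np.r_[c0,zt])
    h=cv2.cvtColor(p['image'],cv2.COLOR_RGB2HSV); m=cv2.inRange(h,np.array(thr),np.array((130,255,255)))
    k=np.zeros_like(m); cv2.circle(k,tuple(int(v) for v in P0),45,255,-1); m&=k
    m=cv2.morphologyEx(m,cv2.MORPH_CLOSE,np.ones((5,5),np.uint8))
    c=cv2.convexHull(max(cv2.findContours(m,cv2.RETR_EXTERNAL,cv2.CHAIN_APPROX_NONE)[0],key=cv2.contourArea))
    f=np.zeros_like(m); cv2.fillPoly(f,[c],255)
    c=cv2.findContours(f,cv2.RETR_EXTERNAL,cv2.CHAIN_APPROX_NONE)[0][0].reshape(-1,2)+0.0
    c+= .5*(c-P0)/np.linalg.norm(c-P0,axis=1)[:,None]
    Q=np.array([at_z(p,H,q,zt)[:2] for q in c])
    Q=Q[Q[:,0]>-.012]
    for free in (0,1):
        fn=lambda a:np.hypot(*(Q-a[:2]).T)-(a[2] if free else .025)
        r=least_squares(fn,[*c0,.025],loss='soft_l1',f_scale=.0003); print('lid',r.x.round(4),'rms',np.sqrt((fn(r.x)**2).mean()).round(5),len(Q))
    a=np.arctan2(*(Q-r.x[:2]).T[::-1])
    return r.x
E
python3 - <<'E'
from h import *
p,T=shot('wrist'); s=monitor.read_state(); H=np.array(p['hand_eye'])
print(s['tool_pos'])
zt=s['tool_pos'][2]-.074
for thr in [(100,70,15),(100,100,20),(100,120,30)]: lid(p,H,zt,thr)
# hole rim / stem gradients: rows through the hole
g=p['image'].astype(int); 
for r in (188,191,194,197): print(r,[(c,*g[r,c]) for c in range(240,276,2)])
print([(r,*g[r,251]) for r in range(158,206,2)])
print([(r,*g[r,264]) for r in range(158,206,2)])
E
```

```text
[0.46623341 0.24009477 0.17749456]
lid [-0.0017  0.0005  0.025 ] rms 0.00034 114
lid [-0.0016  0.0005  0.0249] rms 0.00034 114
lid [-0.0018  0.0005  0.025 ] rms 0.00052 113
lid [-0.0013  0.0005  0.0245] rms 0.0004 113
lid [-0.0019  0.0005  0.025 ] rms 0.00059 113
lid [-0.0012  0.0005  0.0243] rms 0.00037 113
188 [(240, np.int64(27), np.int64(46), np.int64(80)), (242, np.int64(20), np.int64(40), np.int64(71)), (244, np.int64(23), np.int64(42), np.int64(70)), (246, np.int64(18), np.int64(36), np.int64(67)), (248, np.int64(41), np.int64(49), np.int64(68)), (250, np.int64(81), np.int64(82), np.int64(80)), (252, np.int64(96), np.int64(94), np.int64(89)), (254, np.int64(95), np.int64(93), np.int64(87)), (256, np.int64(95), np.int64(92), np.int64(87)), (258, np.int64(94), np.int64(92), np.int64(86)), (260, np.int64(96), np.int64(94), np.int64(89)), (262, np.int64(95), np.int64(92), np.int64(88)), (264, np.int64(81), np.int64(83), np.int64(87)), (266, np.int64(45), np.int64(58), np.int64(93)), (268, np.int64(33), np.int64(57), np.int64(99)), (270, np.int64(34), np.int64(59), np.int64(101)), 
[... 4434 characters left out ...]
t64(94)), (178, np.int64(32), np.int64(59), np.int64(105)), (180, np.int64(35), np.int64(60), np.int64(107)), (182, np.int64(38), np.int64(63), np.int64(108)), (184, np.int64(37), np.int64(63), np.int64(108)), (186, np.int64(43), np.int64(62), np.int64(103)), (188, np.int64(81), np.int64(83), np.int64(87)), (190, np.int64(93), np.int64(90), np.int64(84)), (192, np.int64(96), np.int64(94), np.int64(88)), (194, np.int64(94), np.int64(93), np.int64(86)), (196, np.int64(78), np.int64(77), np.int64(77)), (198, np.int64(32), np.int64(37), np.int64(52)), (200, np.int64(12), np.int64(24), np.int64(49)), (202, np.int64(23), np.int64(36), np.int64(57)), (204, np.int64(20), np.int64(29), np.int64(50))]
```

>>> step_arm:
  series: [-0.001,0.0002,0,0,-0.001,0.0002,0,0,-0.001,0.0002,0.006,0,-0.001,0.0002,0.009,0,-0.001,0.0002,0.009,0,-0.001,0.0002,0.009,0]

```text
time: 19.62
tool_pos: [0.4656, 0.2388, 0.1677]
tcp_rot: [-2.503, -1.898, 0.0]
wrist_force: [-0.0, -0.3, -1.2]
width: 0.225
grip_force: 49.9
```

```bash
python3 - <<'E'
from h import *
mv([.4668,.2386,.117])
p,T=shot('wrist'); s=monitor.read_state(); H=np.array(p['hand_eye'])
zt=s['tool_pos'][2]-.074
for thr in [(100,70,15),(100,120,30)]: lid(p,H,zt,thr)
held(p)
g=p['image'].astype(int).sum(2)
for r in (190,193,196,199,202): print(r,g[r,240:280:1].tolist())
E
```

```text
shift [0.0001 0.0012 0.0507] turn 0 | tcp [0.4656 0.2388 0.1677] yaw_y -0.273 tilt [-2.e-04 -1.e-04 -1.e+00] q6 0.699 w 0.225 F 49.9 t 19.625
lid [-0.0001  0.0008  0.025 ] rms 0.00048 123
lid [0.0001 0.0009 0.0247] rms 0.00045 123
lid [-0.0006  0.001   0.025 ] rms 0.00056 121
lid [0.0001 0.0009 0.0244] rms 0.00037 121
[ 235  285   43   38 1566] [256.  303.5] [-0.0007  0.     -0.0418] [0.0146 0.015  0.0151 0.015 ] [ 1.57   3.125 -1.572  0.017]
red 27 [252 207] [261 211] [256.74074074 208.66666667] [0.0037 0.0004 0.0542]
190 [127, 128, 135, 129, 135, 117, 140, 156, 184, 229, 264, 272, 284, 277, 276, 279, 279, 270, 283, 271, 277, 275, 270, 271, 269, 260, 242, 215, 187, 191, 193, 195, 194, 189, 200, 198, 190, 192, 201, 198]
193 [197, 182, 169, 142, 137, 133, 161, 220, 269, 280, 283, 279, 273, 260, 238, 210, 193, 185, 200, 217, 242, 265, 274, 281, 278, 281, 270, 232, 192, 171, 177, 191, 195, 194, 186, 203, 190, 202, 196, 201]
196 [209, 213, 211, 207, 196, 148, 120, 144, 205, 247, 271, 255, 209, 166, 146, 144, 150, 150, 148, 154, 150, 192, 239, 271, 280, 268, 239, 184, 125, 118, 154, 188, 196, 193, 191, 197, 198, 202, 193, 190]
199 [210, 205, 200, 206, 192, 159, 128, 107, 104, 132, 159, 166, 159, 145, 152, 149, 143, 153, 148, 146, 152, 171, 197, 201, 179, 132, 92, 96, 93, 115, 147, 169, 196, 184, 194, 195, 196, 194, 201, 201]
202 [208, 198, 205, 205, 203, 187, 147, 117, 117, 106, 101, 125, 135, 144, 150, 149, 153, 144, 138, 153, 158, 149, 134, 121, 93, 106, 89, 105, 106, 135, 166, 192, 195, 191, 196, 200, 196, 195, 194, 187]
```

Aligned to under 1 mm. Lowering.

>>> step_arm:
  series: [0.0002,0.0004,0.004,0,0.0002,0.0004,0.01,0,0.0002,0.0004,0.016,0,0.0002,0.0004,0.02,0,0.0002,0.0004,0.02,0,0.0002,0.0004,0.02,0]

```text
time: 20.42
tool_pos: [0.4662, 0.239, 0.1479]
tcp_rot: [2.503, 1.899, 0.0]
wrist_force: [-0.3, 0.1, -0.6]
width: 0.23
grip_force: 49.9
```

```bash
python3 - <<'E'
from h import *
mv([.4668,.2386,.117])
p,T=shot('wrist'); s=monitor.read_state(); H=np.array(p['hand_eye'])
lid(p,H,s['tool_pos'][2]-.074,(100,70,15)); lid(p,H,s['tool_pos'][2]-.074,(100,120,30)); held(p)
print(s['wrist_force'])
E
```

```text
shift [-0.0002  0.0007  0.0309] turn 0 | tcp [0.4662 0.239  0.1479] yaw_y -0.273 tilt [ 3.e-04  1.e-04 -1.e+00] q6 0.699 w 0.23 F 49.9 t 20.425
lid [-0.0003  0.0004  0.025 ] rms 0.00043 134
lid [-0.0002  0.0004  0.0249] rms 0.00044 134
lid [-0.0007  0.0004  0.025 ] rms 0.00058 130
lid [-0.0001  0.0004  0.0244] rms 0.00033 130
[ 235  285   43   38 1568] [256.  303.5] [-0.0007  0.     -0.0418] [0.0146 0.015  0.0151 0.015 ] [ 1.57   3.125 -1.572  0.017]
red 36 [251 207] [263 213] [257.36111111 209.16666667] [0.0034 0.0008 0.0542]
[-0.27157748  0.45652423 -1.47622056]
```

Centred. Final descent, then settle.

>>> step_arm:
  series: [0,0,0.006,0,0,0,0.012,0,0,0,0.018,0,0,0,0.024,0,0,0,0.028,0,0,0,0.0305,0,0,0,0.0305,0,0,0,0.0305,0]

```text
time: 21.48
tool_pos: [0.4663, 0.239, 0.1175]
tcp_rot: [2.503, 1.898, 0.001]
wrist_force: [-0.5, 0.0, 0.1]
width: 0.228
grip_force: 49.9
```

>>> step_arm:
  series: [0,0,0,0,0,0,0,0,0,0,0,0,0,0,0,0]

```text
time: 21.98
tool_pos: [0.4661, 0.2389, 0.1173]
tcp_rot: [2.503, 1.898, 0.0]
wrist_force: [-1.0, -0.2, -1.3]
width: 0.228
grip_force: 49.9
```

```bash
python3 - <<'E'
from h import *
mv([.4668,.2386,.117])
p,T=shot('wrist'); s=monitor.read_state(); H=np.array(p['hand_eye'])
for t in [(100,70,15),(100,120,30)]: lid(p,H,s['tool_pos'][2]-.074,t)
try: held(p)
except Exception as e: print('no red visible',e)
print(s['wrist_force'],abs(s['joint_vel']).max())
E
```

```text
shift [-0.0001  0.0008  0.0003] turn 0 | tcp [0.4661 0.2389 0.1173] yaw_y -0.273 tilt [ 1.e-04  0.e+00 -1.e+00] q6 0.699 w 0.228 F 49.9 t 21.975
lid [0.0005 0.0004 0.025 ] rms 0.00528 217
lid [0.0037 0.0007 0.0222] rms 0.00304 217
lid [0.0001 0.0006 0.025 ] rms 0.00641 211
lid [0.0041 0.0006 0.0215] rms 0.00352 211
[ 235  285   43   38 1586] [256.  303.5] [-0.0007  0.     -0.0418] [0.0146 0.015  0.0151 0.015 ] [ 1.57   3.125 -1.572  0.017]
red 17 [253 208] [261 210] [257.17647059 208.88235294] [0.0036 0.0006 0.0542]
[ 0.02372812 -0.2232427  -1.09187367] 0.0019465564276945457
```

The tip is about 50 mm below the mouth and centred to within 1 mm. It is still, with no contact force. The wrist camera sees a sliver of red only because it looks steeply down into the hole. Handing in.

```bash
python3 -c "
from workcell import job
print(job.finish_job())"
```

```text
the job is handed in; nothing more can be done
None
```

I handed the job in with the pot released inside the yellow ring and the probe held still in the lid's hole, its tip about 50 mm below the mouth and within about 1 mm of centre by my measurements; no verdict came back, and I viewed 11 pictures, one over the limit of 10.

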